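Hang the drilled clay strip on the drying tree

TASK

Take the one clay strip in the tray that has a hole drilled through it and hang it by that hole on the empty peg of the wooden drying tree, the low one that faces the robot, pushed right down the peg until it stops against the post. Let go of it there, do not force it against the tree, and leave the other pieces in the tray lying where they are.

Things in the scene. Friction and masses are not known exactly. Their poses are not given: they have to be found in the camera images.
- tag: drilled strip of fired clay, 160 x 40 x 6 mm, about 65 g, lying flat in the tray. Origin: under its middle; x along the strip to its round, drilled end (+80 mm; the other end, -80 mm, is square), y across it, z up. At the start x points away from the robot. Same clay and size as the other two strips; only this one has a hole
- tag_hole (a point): centre of the 10 mm hole through the drilled strip (60 mm from its middle along x, at half its thickness)
- tree: wooden drying tree, fixed to the table: round base 160 mm wide, 22 mm high; vertical post 22 mm thick with a knob up to 376 mm; three 7 mm pegs rising at about 45 degrees. The two upper ones, 285 mm up at the sides, carry like strips that swing; the low front one is empty. Origin: base centre, on the table; z up; -x: the compass direction of the empty peg, towards the robot
- peg_root (a point): where the empty peg leaves the post, in a small round seat (200 mm up, 11 mm off the post's axis). The peg runs 90 mm from here to its round tip, nominally 45 degrees up along the tree's -x and z. Fitted by hand, it leans up to 4.5 degrees off that in any direction, so its tip stands up to 7 mm off sideways and 7 mm off up or down; it is firm. A strip pushed home has its hole 8 to 18 mm from here
- tray: white tray, 300 mm (x) by 360 mm (y), rim 18 mm high, floor 4 mm thick, fixed. Origin: under its centre
- strip_b: plain strip, not drilled, same size and axes as the drilled one; leave it alone
- strip_c: plain strip, not drilled, same size and axes as the drilled one; leave it alone
- heart_a: clay heart, 55 mm, 7 mm thick, in the far part of the tray; leave it alone
- heart_b: clay heart, 55 mm, 7 mm thick, in the far part of the tray; leave it alone
- coaster: round clay coaster, 82 mm across, 7 mm thick, in the far part of the tray; leave it alone
There are look-alikes about, which are no part of the job. What is shaped like the tag but blue or yellow is not meant.

How it is judged:
At the end, for the whole second after the job is handed in: The drilled strip hangs at rest, released, on the empty peg: the centre of its hole is within 25 mm of the point where the peg leaves the post, and its middle hangs below that point, clear of the table and of the tree's base (distance between tag_hole and peg_root below 0.025 m and z of tag in the frame of peg_root below -0.02 m and height (world z) of tag above 0.1 m and linear speed of tag below 0.03 m/s); the robot touches nothing.
It fails at once if the strip is forced against the tree with more than 40 N (contact force between tag and tree above 40 N).
It fails at once if another piece in the tray is shifted by more than 25 mm (distance of any of strip_b, strip_c, heart_a, heart_b, coaster from where it was at the start of the episode above 0.025 m).
It also fails if it takes over 67 s, if anything falls off the work surface, if the arm or the gripper's body presses on something with over 40 N, if the wrist force passes 120 N, or if a joint passes its speed limit or range.

ROBOT

A 7-joint arm with a two-finger parallel gripper is mounted at the origin on the work surface. World frame = base frame: x ahead of the robot, y to its left, z up, the work surface at z = 0. Lengths are in m, angles in rad, forces in N, time in s.
With the tool pointing down it reaches from about 0.35 to 0.9 m from the base axis. Payload 19.9 kg.
Tool frame: the origin (TCP) lies between the finger pads; the fingertips stand 19 mm ahead of it and the grasp point (between the pads) is the TCP; z points along the fingers, y is the line along which they close (so a half turn about z gives the same grasp; the last joint's range is limited). The gripper opens to 94 mm and grips with 3 to 60 N. Pads are 16 mm wide; open, the fingers measure 119 mm over their backs; the gripper's body (75 mm by 177 mm) begins 78 mm behind the grasp point.
Start: joints at [1.129, 0.417, -0.01, 1.614, 0.005, 1.111, -0.053], TCP at [0.243, -0.576, 0.224] pointing down, gripper open.
Joint ranges: [-2.81, 2.81], [-0.39, 2.02], [-1.27, 1.25], [0.06, 2.57], [-1.19, 4.33], [0.19, 2], [-2.82, 2.82]. Speed limits (rad/s): [1.89, 1.89, 2.39, 2.39, 3.01, 3.01, 3.01].

INTERFACE

Orientations are given as a 3x3 rotation matrix whose columns are the frame's x, y, z axes.
In Python, from rig import robot gives the robot as it stands. Calls block until the motion is done:
- robot.move_ptp(position, orientation): joint-space move of the TCP to a pose.
- robot.move_linear(position, velocity=0.15, frame=None, threshold=None): straight line of the TCP; frame=None keeps the orientation; velocity is the mean speed in m/s. With threshold (N) it stops when the force on the tool has changed by that much, and returns True; else False.
- robot.goto_joints(angles): joint-space move.
- robot.gripper_to(opening): finger opening in m; the grip force is fixed at half the most; returns when the fingers have stopped.
- robot.pause(seconds).
- robot.ik(position, orientation): joint angles nearest the present ones, or None.
- robot.get_state(): the state.
- robot.grab_frame(name): name is "scene" or "top"; returns the picture (480x640x3 uint8, red, green, blue); there is no depth.
- robot.camera_info(name): a dict with "fx", "fy", "cx", "cy" (pixels), "dist" ([k1, k2, p1, p2, k3] as OpenCV has them; the pictures are not rectified), "rvec" (rotation vector, rad) and "tvec" (3), from world to camera coordinates, as OpenCV has them. Camera axes: x right, y down, z forward; pixel columns grow to the right and rows downward; lengths in m; the calibration is good to about 2 mm. A picture is of the moment at which its call begins. camera_info takes no time and is no camera call.
A pose or a line that the arm cannot do raises robot.PlanningError and nothing moves.
- robot.sign_off(): hands the job in; it is judged then, once.
The state is a dict: "time": time; "qpos": joint angles; "joint_vel": joint speeds; "effort": joint torques, N m; "ee_pos": TCP position; "tool_rot": TCP orientation; "force": force on the tool from outside, world axes, zero at the start; "moment": the same for the moment, N m; "opening": finger opening in m; "grasp_force": force on a finger pad.
Only numpy, scipy, OpenCV 4.12 (cv2) and the standard library are available. Lean on these libraries where they do the work, as an engineer would, in place of code of your own. Each camera call takes 0.05 s, during which the arm holds its last target. There are 200 camera calls.

## Working session

There is one attempt and no reset: what is moved stays moved. The work goes in short steps, each a Python script; the robot and the scene stay as the last script left them, time stands still between calls to the robot, and variables do not carry over. Pictures are saved under pics/ and viewed, at most 10 in all, crops included, and the job is handed in when it is done.

```bash
mkdir -p pics; ls; python3 - <<'E'
from rig import robot
import cv2,numpy as np
for n in("scene","top"):
    im=robot.grab_frame(n);cv2.imwrite(f"pics/{n}0.png",im[...,::-1])
    c=robot.camera_info(n);print(n,c)
    R=cv2.Rodrigues(np.array(c["rvec"]))[0];print("pos",-R.T@np.array(c["tvec"]))
print(robot.get_state())
E
```

```text
pics
scene {'fx': 514.8561759380362, 'fy': 514.8561759380362, 'cx': 310.5675748388658, 'cy': 242.53747536582776, 'dist': array([-0.10043103,  0.        ,  0.        ,  0.        ,  0.        ]), 'rvec': array([ 1.23727378,  2.40334749, -0.88873733]), 'tvec': array([ 0.30153886, -0.19056236,  1.24945346])}
pos [0.93635914 0.32589432 0.83987981]
top {'fx': 502.1314813919949, 'fy': 502.1314813919949, 'cx': 331.88159276483117, 'cy': 244.3514972205437, 'dist': array([-0.05686644,  0.        ,  0.        ,  0.        ,  0.        ]), 'rvec': array([ 2.16370824, -2.15840138,  0.12352892]), 'tvec': array([-0.02788939,  0.47695542,  1.13317955])}
pos [ 0.34298155 -0.02866499  1.18063633]
{'time': 0.1, 'qpos': array([ 1.12948847,  0.41786051, -0.01029327,  1.61407055,  0.00469314,
        1.11067975, -0.05302547]), 'joint_vel': array([ 1.21429683e-04, -6.51289634e-04, -8.16412139e-04, -2.14125682e-03,
       -5.99194239e-04, -1.64493052e-03, -2.27114143e-06]), 'effort': array([ 3.04402260e-03, -8.52578759e+01,  6.40961118e-01, -4.26690602e+01,
       -4.88391949e-02,  1.65240507e-02,  5.26354461e-05]), 'ee_pos': array([ 0.24315225, -0.57544827,  0.22393969]), 'tool_rot': array([[ 9.21147304e-01,  3.89213866e-01, -4.58289408e-04],
       [ 3.89214128e-01, -9.21146885e-01,  8.82622048e-04],
       [-7.86231211e-05, -9.91397633e-04, -9.99999505e-01]]), 'force': array([ 0.996903  ,  0.25613245, -0.04596909]), 'moment': array([-0.06507778, -0.02749627,  0.03062301]), 'grasp_force': 0.0, 'opening': 0.09439647911226286}
```

View pics/scene0.png

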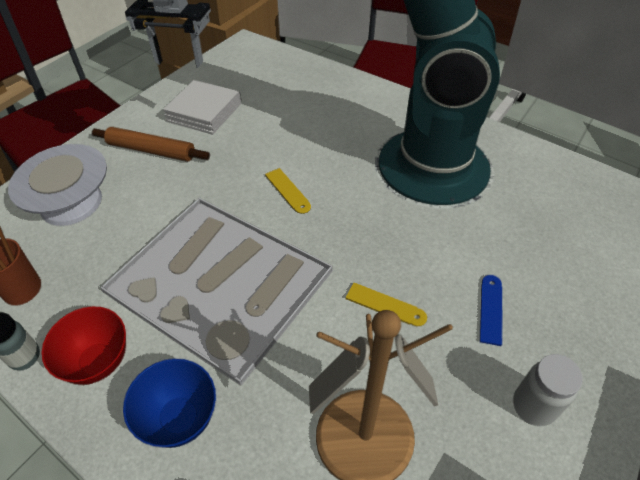

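View pics/top0.png

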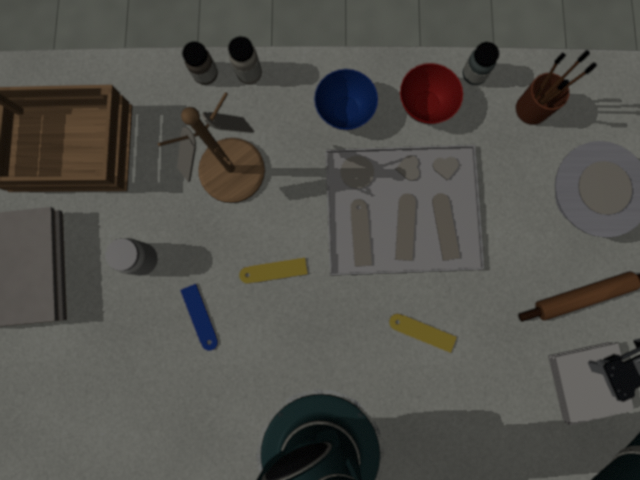

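Scene view: three clay strips in the tray, at (195,245), (230,265) and (273,285). Only the last shows a dark dot, at about (256,306), near its round end. In the top view it is the left strip, at (362,232). The blue strip and the two yellow ones are decoys. The tree's base is at (365,437) in the scene view and (232,170) in the top view. I'll check the hole and the pegs in one enlarged crop.

```bash
python3 - <<'E'
import cv2,numpy as np
s=cv2.imread("pics/scene0.png");t=cv2.imread("pics/top0.png")
t=cv2.convertScaleAbs(t,alpha=1.8)
f=lambda im,x,y,w,h,k:cv2.resize(im[y:y+h,x:x+w],None,fx=k,fy=k,interpolation=cv2.INTER_CUBIC)
a=f(s,160,200,150,130,2.6667)[:300];
a=cv2.resize(s[205:318,165:315],(400,300),interpolation=cv2.INTER_CUBIC)
b=cv2.resize(t[140:282,325:490],(400,300)[:2],interpolation=cv2.INTER_CUBIC)
c=cv2.resize(s[300:412,305:455],(400,300),interpolation=cv2.INTER_CUBIC)
d=cv2.resize(t[85:198,140:290],(400,300),interpolation=cv2.INTER_CUBIC)
cv2.imwrite("pics/crop1.png",np.vstack([np.hstack([a,b]),np.hstack([c,d])]))
E
```

```text
(no output)
```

View pics/crop1.png

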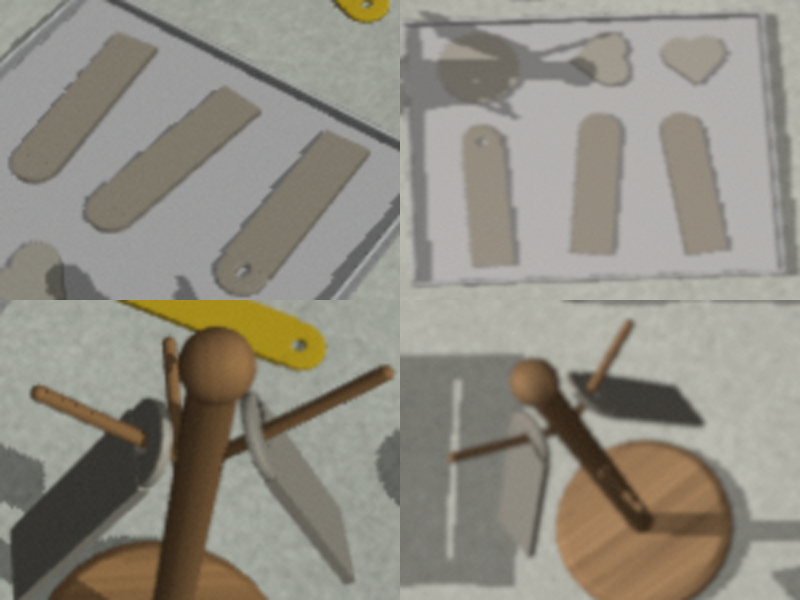

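Confirmed: the hole is in the strip at scene (273,285), top (362,232), and shows in both views (scene 256,306; top 359,207). The empty peg is behind the post in the scene view, tip at about (369,316), and in front of the post in the top view. Next I'll measure the base, the tag and the peg.

```bash
cat > h.py <<'E'
from rig import robot
import cv2,numpy as np
C={n:robot.camera_info(n) for n in("scene","top")}
def K(c): return np.array([[c["fx"],0,c["cx"]],[0,c["fy"],c["cy"]],[0,0,1]])
def ray(n,p):
    c=C[n];R=cv2.Rodrigues(c["rvec"])[0]
    u=cv2.undistortPoints(np.array(p,float).reshape(-1,1,2),K(c),c["dist"]).reshape(-1,2)
    return -R.T@c["tvec"],np.c_[u,np.ones(len(u))]@R
def plane(n,p,z):
    o,d=ray(n,p);return o+d*((z-o[2])/d[:,2])[:,None]
def proj(n,X):
    c=C[n];return cv2.projectPoints(np.array(X,float).reshape(-1,1,3),c["rvec"],c["tvec"],K(c),c["dist"])[0].reshape(-1,2)
def tri(ps,pt):
    o1,d1=ray("scene",ps);o2,d2=ray("top",pt);out=[]
    for a,b in zip(d1,d2):
        s=np.linalg.lstsq(np.c_[a,-b],o2-o1,rcond=None)[0]
        p,q=o1+s[0]*a,o2+s[1]*b;out.append(np.r_[(p+q)/2,np.linalg.norm(p-q)])
    return np.array(out)
def avg(n,k=6): return np.mean([robot.grab_frame(n) for _ in range(k)],0).astype(np.uint8)[...,::-1].copy()
E
python3 - <<'E'
from h import *
s=avg("scene");t=avg("top");cv2.imwrite("pics/s1.png",s);cv2.imwrite("pics/t1.png",t)
# tag and strips: clay mask on tray
for n,im,seed in(("scene",s,(273,285)),("top",t,(362,232))):
    hsv=cv2.cvtColor(im,cv2.COLOR_BGR2HSV);x,y=seed
    print(n,"clay",hsv[y,x],"tray",hsv[y,x+ (22 if n=="top" else 30)])
    m=(hsv[...,1]>(hsv[y,x,1]*0.6)).astype(np.uint8)
    l=cv2.connectedComponents(m,connectivity=4)[1];k=(l==l[y,x]).astype(np.uint8)
    ct=max(cv2.findContours(k,0,1)[0],key=cv2.contourArea)
    W=plane(n,ct.reshape(-1,2),0.0095)[:,:2].astype(np.float32)
    r=cv2.minAreaRect(W);print(n,"area",k.sum(),"rect",r)
    mm=(hsv[...,1]>90).astype(np.uint8)
    b=(365,445) if n=="scene" else (245,180)
    l=cv2.connectedComponents(mm)[1];k=(l==l[b[1],b[0]]).astype(np.uint8);ct=max(cv2.findContours(k,0,1)[0],key=cv2.contourArea)
    W=plane(n,ct.reshape(-1,2),0.022)[:,:2]
    # robust circle: radius 0.08 (base wood), iteratively trimmed
    from scipy.optimize import least_squares
    c0=plane(n,[(365,437) if n=="scene" else (232,170)],0.022)[0,:2]
    f=least_squares(lambda c:np.hypot(*(W-c).T)-0.08,c0,loss="cauchy",f_scale=0.002);print("base",c0,f.x,np.median(abs(f.fun)))
print("hole",plane("scene",[(256.1,306)],.009),plane("top",[(358.8,206.7)],.009))
t=cv2.convertScaleAbs(t,alpha=1.8)
cs=cv2.resize(s[300:375,340:390],(400,600),interpolation=cv2.INTER_CUBIC)
ctp=cv2.resize(t[105:180,185:235],(400,600),interpolation=cv2.INTER_CUBIC)
cv2.imwrite("pics/crop2.png",np.hstack([cs,ctp]))
E
```

```text
scene clay [ 22  36 126] tray [  0   0 155]
scene area 1334 rect ((0.5105762481689453, -0.09259185194969177), (0.1596856266260147, 0.04186050221323967), 4.139361381530762)
base [0.66678578 0.21813526] [0.66295405 0.21468727] 0.028904578034280107
top clay [20 37 82] tray [20  8 99]
top area 1081 rect ((0.5087766051292419, -0.09394551813602448), (0.15818503499031067, 0.04025357961654663), 4.1786723136901855)
base [0.65472424 0.21074491] [0.6593239  0.21155699] 0.006535039050411015
hole [[ 0.56932943 -0.08887197  0.009     ]] [[ 0.56919804 -0.09027344  0.009     ]]
```

View pics/crop2.png

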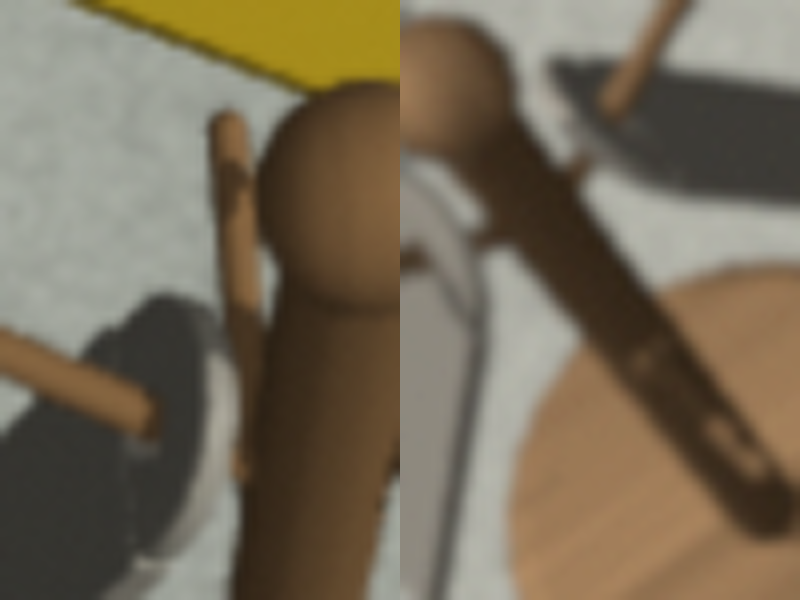

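In the left crop (scene) the peg tip is at about (228,118), pixel (368.5,314.7). In the right crop (top) the peg lies over the post, and the rounded lower end at about (770,530), pixel (231,171), may be its tip. Triangulating the knob and peg tips will show whether it is.

```bash
python3 - <<'E'
from h import *
np.set_printoptions(precision=4,suppress=True)
# knob, left(-y) peg tip, right(+y) peg tip, front tip guess
T=tri([(385.8,324.6),(319.3,334.2),(450.5,327.2),(368.5,315)],[(190.5,115.7),(226.3,93.3),(159.7,144.5),(231,170.5)])
print(T)
k=T[0,:2]
v=T[2,:2]-T[1,:2]; print("yaw side line",np.degrees(np.arctan2(v[1],v[0])))
for c in (k,np.array([.6593,.2116])):
  for a in (np.degrees(np.arctan2(v[1],v[0]))+90,np.degrees(np.arctan2(-c[1],-c[0]))):
    d=np.array([np.cos(np.radians(a)),np.sin(np.radians(a))])
    r=np.r_[c+.011*d,.2];tip=r+.09*np.r_[d,1]/2**.5
    print(c,a,r,tip,proj("scene",[r,tip]),proj("top",[r,tip,np.r_[c,.022],np.r_[c,.36]]))
# dark edge: front-facing profile of base discs
for n in("scene","top"):
    im=cv2.imread("pics/s1.png" if n=="scene" else "pics/t1.png");h=cv2.cvtColor(im,cv2.COLOR_BGR2HSV)
    c=T[0,:2]; best=[]
    for a in np.arange(0,360,3):
        u=np.array([np.cos(np.radians(a)),np.sin(np.radians(a))]);rr=np.arange(.06,.1,.0005)
        p=proj(n,np.c_[c+rr[:,None]*u,np.full(len(rr),.022)]).astype(np.float32)
        s=cv2.remap(h[...,1],p[:,:1].copy(),p[:,1:].copy(),1).ravel().astype(float)
        if s[:10].min()>100 and s[-8:].max()<60: best.append(c+rr[np.argmax(s<(s[:10].mean()+s[-8:].mean())/2)]*u)
    P=np.array(best);A=np.c_[2*P,np.ones(len(P))];q=np.linalg.lstsq(A,(P**2).sum(1),rcond=None)[0]
    print(n,"base circle",q[:2],np.sqrt(q[2]+q[:2]@q[:2]),len(P))
E
```

```text
[[0.6606 0.2156 0.3576 0.0009]
 [0.7059 0.1586 0.3446 0.0006]
 [0.6142 0.2725 0.3427 0.0005]
 [0.5952 0.1645 0.2442 0.0051]]
yaw side line 128.8574644821114
[0.6606 0.2156] 218.8574644821114 [0.652  0.2087 0.2   ] [0.6025 0.1687 0.2636] [[373.6389 378.5832]
 [371.2994 312.6622]] [[215.5877 148.2711]
 [228.0092 163.4017]
 [230.0532 167.5956]
 [190.3371 115.0627]]
[0.6606 0.2156] -161.92779713486158 [0.6501 0.2121 0.2   ] [0.5896 0.1924 0.2636] [[376.6124 378.8948]
 [391.8631 314.6438]] [[213.8417 149.1812]
 [215.2802 170.0635]
 [230.0532 167.5956]
 [190.3371 115.0627]]
[0.6593 0.2116] 218.8574644821114 [0.6507 0.2047 0.2   ] [0.6012 0.1648 0.2636] [[371.6283 376.2844]
 [369.2541 310.5092]] [[217.5122 148.8843]
 [230.0829 164.0667]
 [231.6971 168.1237]
 [192.597  115.771 ]]
[0.6593 0.2116] -162.20615097809596 [0.6488 0.2082 0.2   ] [0.5882 0.1888 0.2636] [[374.6316 376.6058]
 [390.0224 312.5502]] [[215.7406 149.8026]
 [217.167  170.7887]
 [231.6971 168.1237]
 [192.597  115.771 ]]
scene base circle [0.6635 0.2155] 0.07780536326798287 114
top base circle [0.6558 0.2131] 0.07881799496931474 116
```

The side pegs give the tree's heading: the empty peg points along about 219° with the post axis near (0.660,0.215). That predicts the tip at top px (229,164), so the rounded end at (231,171) is the post foot and the bright streak above it is the peg. An enlarged, contrast-stretched crop will pin the tip down.

```bash
python3 - <<'E'
from h import *
t=avg("top",12);s=avg("scene",12)
a=t[140:177,205:242].astype(float); a=np.clip((a/110)**.6*255,0,255).astype(np.uint8)
b=s[305:380,345:390].astype(float);b=np.clip((b/190)**.6*255,0,255).astype(np.uint8)
a=cv2.resize(a,(444,444),interpolation=cv2.INTER_CUBIC);b=cv2.resize(b,(356,593),interpolation=cv2.INTER_CUBIC)
o=np.zeros((593,800,3),np.uint8);o[:444,:444]=a;o[:,444:]=b
cv2.imwrite("pics/crop3.png",o)
E
```

```text
(no output)
```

View pics/crop3.png

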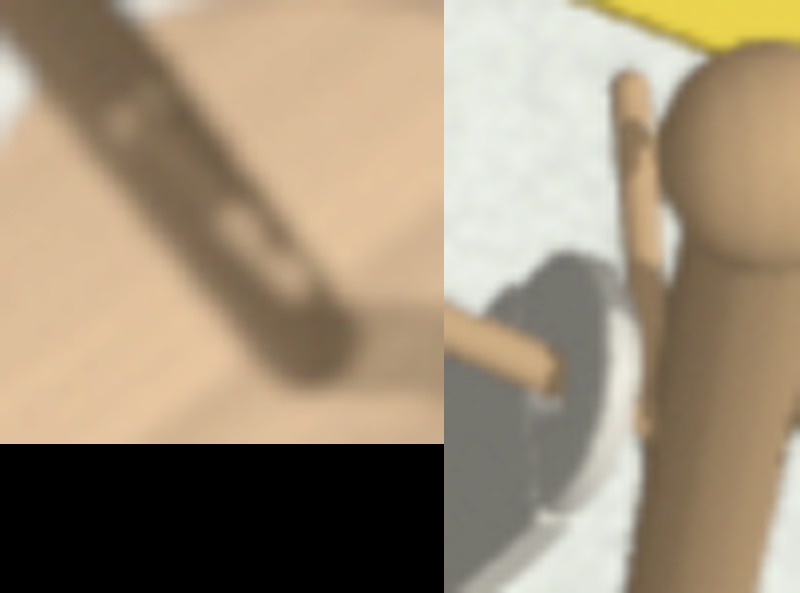

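Top view: the peg's lit part runs from crop (235,220) to (300,295), so the tip is at px (229.6,164.2), and the seat is at (215.8,149.1). Scene view: the tip is at crop (632,72), px (368.4,313.6).

```bash
python3 - <<'E'
from h import *
np.set_printoptions(precision=4,suppress=True)
print(tri([(368.4,313.6)],[(229.6,164.2)]))
r=plane("top",[(215.8,149.1)],.2)[0];print("seat",r)
c=np.array([.66,.2146]);a=np.radians(218.9);d=np.array([np.cos(a),np.sin(a)]);root=np.r_[c+.011*d,.2];print("root",root)
for e in([0,0],[2,0],[-2,0],[0,2],[0,-2]):
    aa=a+np.radians(e[0]);el=np.radians(45+e[1])
    tip=root+.09*np.r_[np.cos(aa)*np.cos(el),np.sin(aa)*np.cos(el),np.sin(el)]
    print(e,tip,proj("scene",[root,root+.5*(tip-root),tip]).ravel(),proj("top",[root,tip]).ravel())
# the grasp check: IK options with world pose
E
```

```text
[[0.6027 0.1659 0.2589 0.0018]]
seat [0.6503 0.2082 0.2   ]
root [0.6514 0.2077 0.2   ]
[0, 0] [0.6019 0.1677 0.2636] [373.2547 377.8662 372.1004 345.252  370.8727 311.9927] [216.0529 148.5514 228.531  163.6898]
[2, 0] [0.6033 0.166  0.2636] [373.2547 377.8662 371.2688 345.3155 369.1958 312.1152] [216.0529 148.5514 229.4546 162.9523]
[-2, 0] [0.6005 0.1695 0.2636] [373.2547 377.8662 372.9355 345.2144 372.5565 311.9201] [216.0529 148.5514 227.5824 164.3963]
[0, 2] [0.6037 0.1691 0.2658] [373.2547 377.8662 372.2688 345.6079 371.2084 312.5603] [216.0529 148.5514 227.5696 162.4624]
[0, -2] [0.6002 0.1664 0.2614] [373.2547 377.8662 371.9343 344.9378 370.5432 311.5117] [216.0529 148.5514 229.4722 164.8924]
```

Peg root is about (0.651,0.208,0.200) and tip about (0.6025,0.166,0.261). I'll grip the strip across its width, a little behind its middle, with the tool along the strip's normal. Then I'll tilt the tool to lie along the peg and slide the strip down it. First I'll check that every pose is reachable, then grasp.

```bash
cat >> h.py <<'E'
ROOT=np.array([.651,.2078,.2]);TIP=np.array([.6025,.1662,.2612])
def peg_frame(tilt=0.,root=ROOT,tip=TIP):
    """tool rotation: z down the peg, x up along the strip; tilt (deg) leans strip towards vertical"""
    p=(root-tip)/np.linalg.norm(root-tip); y=np.cross(p,[0,0,1.]);y=y/np.linalg.norm(y)
    # tool y = z cross x ; x=u (up)
    u=np.cross(y,p); yy=np.cross(p,u)
    R=np.c_[u,yy,p]
    return R@cv2.Rodrigues(np.array([0,np.radians(tilt),0.]))[0]
HOLE_T=np.array([.075,0,.0175])   # hole in the tool frame (nominal)
def tcp_for(hole,R,off=HOLE_T): return hole-R@off
E
python3 - <<'E'
from h import *
np.set_printoptions(precision=4,suppress=True)
a=np.radians(4.15);x=np.array([np.cos(a),np.sin(a),0]);z=np.array([0,0,-1.]);Rg=np.c_[x,np.cross(z,x),z]
g=np.array([.5097,-.0933,0])-.015*x
p=(ROOT-TIP)/np.linalg.norm(ROOT-TIP);R=peg_frame();print(R,peg_frame(10)[:,0])
for s in(.13,.105,.05,.015):
    h=ROOT-p*s;q=robot.ik(tcp_for(h,R),R);print(s,tcp_for(h,R),q)
print(robot.ik(tcp_for(ROOT-p*.018,peg_frame(10)),peg_frame(10)), robot.ik(g+[0,0,.0245],Rg))
robot.gripper_to(.064)
robot.move_ptp(g+[0,0,.10],Rg)
print(robot.move_linear(g+[0,0,.0245],velocity=.08,threshold=8),robot.get_state()["ee_pos"])
robot.gripper_to(.03)
s=robot.get_state();print(s["opening"],s["grasp_force"],s["ee_pos"],s["time"])
robot.move_linear(g+[0,0,.16],velocity=.12)
s=robot.get_state();print(s["opening"],s["grasp_force"],s["force"],s["time"])
E
```

```text
[[ 0.525   0.651   0.5482]
 [ 0.4503 -0.759   0.4702]
 [ 0.7222  0.     -0.6917]] [0.4219 0.3618 0.8313]
0.13 [0.5308 0.1047 0.2479] [ 1.1955  0.1556 -1.2105  2.2653 -1.1215  0.4098  0.1389]
0.105 [0.5445 0.1164 0.2306] [ 1.0669  0.241  -1.1494  2.2567 -1.1129  0.3044  0.1425]
0.05 [0.5746 0.1423 0.1925] None
0.015 [0.5938 0.1587 0.1683] None
[ 0.8574  0.6655 -1.0853  2.2655  3.4706  0.2563  2.0471] [ 0.3183  0.5114 -0.2303  2.0432  0.197   0.6075 -1.5442]
False [ 0.4951 -0.0944  0.0249]
0.03926157104189786 30.00088334083557 [ 0.4948 -0.0944  0.0246] 6.1667
0.0394946632685426 29.99972015619278 [-0.6794  0.0627 -0.3696] 7.45
```

Strip gripped (opening 39 mm, 30 N). The final poses need a better arm configuration, so I'll scan tilt and roll about the peg axis. The roll is free because gravity swings the strip down afterwards.

```bash
cat >> h.py <<'E'
def pose(s,tilt,roll,root=ROOT,tip=TIP,off=HOLE_T):
    p=(root-tip)/np.linalg.norm(root-tip)
    R=cv2.Rodrigues(p*np.radians(roll))[0]@peg_frame(tilt,root,tip)
    return tcp_for(root-p*s,R,off),R
E
python3 - <<'E'
from h import *
np.set_printoptions(precision=2,suppress=True)
for tilt in(0,5,10):
    for roll in range(-75,76,15):
        q=[robot.ik(*pose(s,tilt,roll)) for s in(.12,.09,.06,.04,.015)]
        print(tilt,roll,"".join("x" if v is None else "o" for v in q),q[0] if q[0] is not None else "",q[-1] if q[-1] is not None else "")
E
```

```text
0 -75 ooooo [ 0.46  0.16 -0.41  2.07 -1.05  0.55  1.35] [ 0.88  0.64 -1.16  2.    0.43  0.19  0.07]
0 -60 ooooo [ 0.46  0.16 -0.39  2.11 -1.11  0.55  1.16] [ 0.58  0.43 -0.71  2.05 -1.09  0.25  1.2 ]
0 -45 ooooo [ 0.38  0.14 -0.31  2.16 -1.18  0.55  0.97] [ 0.64  0.45 -0.78  2.09 -1.17  0.2   1.03]
0 -30 oooox [ 1.06  0.23 -1.07  2.19 -1.    0.4   0.58] 
0 -15 oooxx [ 1.06  0.2  -1.07  2.23 -1.09  0.39  0.39] 
0 0 ooxxx [ 1.15  0.2  -1.2   2.26 -1.11  0.36  0.13] 
0 15 xxxxx  
0 30 xxxxx  
0 45 xoxxx  
0 60 oxxxx [-1.06 -0.09  0.87  2.33 -1.13  0.34 -1.09] 
0 75 ooxxx [ 0.4  -0.03 -0.59  2.27 -1.19  0.41 -1.35] 
5 -75 ooooo [ 0.68  0.25 -0.62  2.03 -1.    0.6   1.36] [ 0.89  0.69 -1.14  1.96  0.06  0.24  0.48]
5 -60 ooooo [ 0.76  0.25 -0.7   2.08 -1.07  0.57  1.2 ] [ 0.74  0.55 -0.89  2.02 -0.93  0.25  1.14]
5 -45 ooooo [ 0.78  0.24 -0.71  2.15 -1.19  0.54  1.06] [ 0.77  0.56 -0.91  2.08 -1.19  0.21  1.15]
5 -30 ooxxx [ 1.17  0.37 -1.19  2.2  -1.04  0.35  0.72] 
5 -15 oxxxo [ 1.22  0.36 -1.25  2.26 -1.19  0.3   0.58] [-0.98  0.77  1.22  2.24  4.3   1.21  0.84]
5 0 xxxoo  [ 0.71  0.5 
[... 586 characters left out ...]
.99  2.06 -1.17  0.23  1.22]
10 -30 ooxoo [ 1.19  0.47 -1.2   2.21 -1.16  0.35  0.91] [-0.81  0.75  1.08  2.18  4.31  1.27  1.17]
10 -15 xxooo  [ 0.78  0.6  -0.92  2.21  4.13  0.28  1.64]
10 0 xoooo  [ 0.85  0.68 -1.09  2.26  3.44  0.26  2.08]
10 15 ooooo [ 1.02  0.22 -1.09  2.39  4.29  0.4   0.75] [ 0.66  0.53 -0.91  2.31  3.5   0.37  1.61]
10 30 ooooo [ 0.96  0.13 -1.09  2.41  4.15  0.37  0.52] [ 0.58  0.48 -0.9   2.33  3.26  0.39  1.5 ]
10 45 ooooo [-1.26 -0.06  1.06  2.46  4.08  0.31  0.22] [ 0.49  0.42 -0.9   2.33  3.03  0.37  1.37]
10 60 ooooo [-0.83 -0.06  0.52  2.42  4.05  0.19 -0.09] [ 0.42  0.37 -0.89  2.3   2.78  0.33  1.28]
10 75 xxooo  [ 0.22  0.29 -0.71  2.26  2.65  0.24  1.05]
```

A straight 45° tool is on the edge of joint 6's range. A second grasp with the tool pitched back relative to the strip would fix that. I'll scan for the pitch.

```bash
cat >> h.py <<'E'
def Ry(d): return cv2.Rodrigues(np.array([0,np.radians(d),0.]))[0]
def off_for(th,h,gx):
    # strip-aligned tool frame (x to hole, z down): tcp at (gx+.0185 sin th, 0, -h), hole at (.06,0,-.007)
    d=np.array([.06-gx-.0185*np.sin(np.radians(th)),0,h-.007]);return Ry(th).T@d
def pose2(s,th,roll,off,lean=0.,root=ROOT,tip=TIP):
    p=(root-tip)/np.linalg.norm(root-tip)
    R=cv2.Rodrigues(p*np.radians(roll))[0]@peg_frame(lean,root,tip)@Ry(th)
    return tcp_for(root-p*s,R,off),R
E
python3 - <<'E'
from h import *
np.set_printoptions(precision=2,suppress=True)
print("toolz for th=20 in strip frame",Ry(20)[:,2])
for th in(15,20,25):
  for gx in(-.015,-.03):
    off=off_for(th,.0258,gx)
    for roll in(-30,-15,0,15):
        q=[robot.ik(*pose2(s,th,roll,off)) for s in(.12,.09,.06,.04,.02)]+[robot.ik(*pose2(.015,th,roll,off,10))]
        f=[v for v in q if v is not None]
        print(th,gx,roll,"".join("x" if v is None else "o" for v in q),f[0] if f else "",f[-1] if f else "")
E
```

```text
toolz for th=20 in strip frame [0.34 0.   0.94]
15 -0.015 -30 xxxooo [-0.82  0.82  1.22  2.22  4.3   1.5   1.17] [-0.69  0.97  1.08  2.17  4.12  1.72  1.26]
15 -0.015 -15 xxoooo [-0.8   0.59  1.08  2.32  4.3   1.27  1.04] [-0.77  0.98  1.08  2.28  3.96  1.71  1.05]
15 -0.015 0 xooooo [ 1.04  0.41 -1.09  2.36  4.2   0.43  1.25] [ 0.93  0.91 -1.09  2.32  3.62  0.55  2.17]
15 -0.015 15 oooooo [ 1.06  0.2  -1.09  2.43  4.15  0.5   0.89] [ 0.68  0.72 -0.91  2.4   3.45  0.78  1.85]
15 -0.03 -30 xxxooo [-0.79  0.85  1.22  2.22  4.29  1.55  1.19] [-0.67  1.01  1.08  2.16  4.11  1.76  1.27]
15 -0.03 -15 xxoooo [-0.77  0.63  1.08  2.33  4.29  1.32  1.07] [-0.76  1.03  1.08  2.28  3.95  1.75  1.06]
15 -0.03 0 xooooo [ 1.06  0.44 -1.09  2.38  4.17  0.43  1.32] [-0.88  1.03  1.07  2.38  3.78  1.69  0.83]
15 -0.03 15 oooooo [ 1.07  0.22 -1.08  2.46  4.12  0.52  0.96] [ 0.69  0.77 -0.91  2.41  3.45  0.81  1.9 ]
20 -0.015 -30 xxoooo [-0.77  0.84  1.22  2.23  4.28  1.64  1.21] [-0.66  1.05  1.08  2.15  4.05  1.87  1.26]
20 -0.015 -15 xooooo [-0.73  0.57  1.08  2.35  4.31  1.38  1.1 ] [-0.76  1.08  1.
[... 833 characters left out ...]
 1.5   1.14] [-0.75  1.18  1.07  2.26  3.75  2.    1.01]
25 -0.015 0 oooooo [ 1.14  0.47 -1.09  2.43  4.15  0.63  1.42] [-0.89  1.21  1.07  2.38  3.51  1.93  0.73]
25 -0.015 15 oooooo [ 1.04  0.36 -1.08  2.51  3.8   0.68  1.36] [-1.07  1.2   1.07  2.46  3.32  1.74  0.46]
25 -0.03 -30 xooooo [-0.67  0.87  1.22  2.24  4.29  1.81  1.27] [-0.51  1.    0.9   2.12  4.11  1.87  1.38]
25 -0.03 -15 oooooo [-0.63  0.6   1.08  2.38  4.32  1.56  1.17] [-0.61  1.04  0.89  2.26  3.89  1.89  1.2 ]
25 -0.03 0 oooooo [ 1.16  0.51 -1.09  2.45  4.15  0.63  1.47] [-0.89  1.28  1.07  2.38  3.47  1.98  0.7 ]
25 -0.03 15 oooooo [ 1.05  0.39 -1.08  2.53  3.78  0.7   1.42] [-1.08  1.27  1.07  2.48  3.27  1.79  0.42]
```

```bash
python3 - <<'E'
from h import *
np.set_printoptions(precision=2,suppress=True)
for th in(-15,-20,-25):
  for gx in(-.015,):
    off=off_for(th,.0258,gx)
    for roll in(-30,-15,0,15):
        q=[robot.ik(*pose2(s,th,roll,off)) for s in(.12,.09,.06,.04,.02)]+[robot.ik(*pose2(.015,th,roll,off,10))]
        f=[v for v in q if v is not None]
        print(th,gx,roll,"".join("x" if v is None else "o" for v in q),f[0] if f else "",f[-2] if f else "",f[-1] if f else "")
E
```

```text
-15 -0.015 -30 oooooo [ 0.33  0.08 -0.42  2.14 -0.47  0.41 -0.09] [ 0.4   0.34 -0.66  2.07  0.16  0.23 -0.7 ] [ 0.86  0.66 -1.19  2.1   1.21  0.22 -1.51]
-15 -0.015 -15 oooooo [ 0.4   0.09 -0.5   2.14 -0.48  0.48 -0.33] [ 0.41  0.34 -0.67  2.07 -0.01  0.28 -0.79] [ 0.85  0.65 -1.19  2.13  1.21  0.21 -1.8 ]
-15 -0.015 0 oooooo [ 0.47  0.09 -0.57  2.13 -0.52  0.54 -0.55] [ 0.42  0.34 -0.68  2.07 -0.17  0.32 -0.9 ] [ 0.86  0.67 -1.23  2.15  1.27  0.23 -2.12]
-15 -0.015 15 oooooo [ 0.51  0.1  -0.61  2.13 -0.59  0.59 -0.74] [ 0.42  0.34 -0.69  2.07 -0.32  0.36 -1.  ] [ 0.84  0.65 -1.23  2.17  1.24  0.21 -2.39]
-20 -0.015 -30 oooooo [ 0.38  0.09 -0.53  2.11 -0.16  0.44 -0.42] [ 0.28  0.32 -0.58  2.04  0.34  0.31 -0.93] [ 0.75  0.57 -1.09  2.08  1.03  0.25 -1.42]
-20 -0.015 -15 oooooo [ 0.42  0.1  -0.57  2.09 -0.23  0.53 -0.59] [ 0.32  0.33 -0.61  2.03  0.15  0.38 -0.98] [ 0.75  0.56 -1.09  2.09  0.87  0.25 -1.54]
-20 -0.015 0 oooooo [ 0.46  0.11 -0.6   2.08 -0.33  0.6  -0.75] [ 0.34  0.34 -0.62  2.02 -0.03  0.43 -1.05] [ 0.73  0.55 -1.08  2.11  0.7   0.24 -1.64]
-20 -0.015 15 oooooo [ 0.49  0.12 -0.62  2.08 -0.43  0.66 -0.9 ] [ 0.36  0.35 -0.64  2.01 -0.2   0.48 -1.13] [ 0.48  0.4  -0.76  2.12 -0.42  0.21 -0.87]
-25 -0.015 -30 oooooo [ 0.35  0.1  -0.55  2.08  0.08  0.51 -0.68] [ 0.19  0.32 -0.52  2.01  0.47  0.41 -1.09] [ 0.37  0.38 -0.64  2.06  0.28  0.2  -0.82]
-25 -0.015 -15 oooooo [ 0.39  0.12 -0.58  2.05 -0.05  0.6  -0.79] [ 0.24  0.34 -0.56  1.99  0.25  0.48 -1.11] [ 0.38  0.39 -0.65  2.06  0.08  0.25 -0.88]
-25 -0.015 0 oooooo [ 0.42  0.14 -0.6   2.03 -0.17  0.68 -0.91] [ 0.28  0.36 -0.58  1.97  0.06  0.54 -1.16] [ 0.39  0.39 -0.67  2.06 -0.09  0.29 -0.96]
-25 -0.015 15 oooooo [ 0.45  0.16 -0.61  2.02 -0.3   0.75 -1.02] [ 0.31  0.37 -0.6   1.95 -0.12  0.59 -1.22] [ 0.4   0.39 -0.68  2.06 -0.26  0.32 -1.05]
```

A negative pitch (tool more upright than the strip's normal) keeps everything in range. I'll lay the strip back where it was and re-grip it at 17° pitch, 40 mm behind its middle, so the gripper body stays clear of the peg.

```bash
python3 - <<'E'
from h import *
np.set_printoptions(precision=4,suppress=True)
TH=-17.;a=np.radians(4.15);x=np.array([np.cos(a),np.sin(a),0]);z=np.array([0,0,-1.]);Rg=np.c_[x,np.cross(z,x),z]
c=np.array([.5097,-.0933,0])
R=Rg@Ry(TH)
T=c+x*(-.04-.0185*np.sin(np.radians(TH)))+[0,0,.0254]
assert robot.ik(T,R) is not None
off=R.T@(c+.06*x+[0,0,.007]-T);print("off",off)
print([robot.ik(*pose2(s,TH,0,off)) is not None for s in(.12,.09,.06,.04,.02)],robot.ik(*pose2(.016,TH,0,off,10)) is not None)
g=c-.015*x
robot.move_linear(g+[0,0,.0249],velocity=.12,threshold=6);robot.gripper_to(.064)
robot.move_linear(g+[0,0,.06],velocity=.12)
robot.move_ptp(T+[0,0,.03],R)
print(robot.move_linear(T,velocity=.06,threshold=8))
robot.gripper_to(.03)
s=robot.get_state();print(s["opening"],s["grasp_force"],s["ee_pos"]-T,s["time"])
np.save("off.npy",s["tool_rot"].T@(c+.06*x+[0,0,.007]-s["ee_pos"]));print(np.load("off.npy"))
robot.move_linear(T+[0,0,.2],velocity=.15)
print(robot.get_state()["opening"])
off=np.load("off.npy")
P=pose2(.115,TH,0,off);robot.move_ptp(*P)
s=robot.get_state();print(s["ee_pos"]-P[0],s["force"],s["time"],s["qpos"])
t=avg("top",4);sc=avg("scene",4);cv2.imwrite("pics/t2.png",t);cv2.imwrite("pics/s2.png",sc)
h=s["ee_pos"]+s["tool_rot"]@off;print("hole",h,proj("top",[h,TIP]),proj("scene",[h,TIP]))
t=cv2.convertScaleAbs(t,alpha=2)
o=np.hstack([cv2.resize(t[120:220,180:280],(400,400),interpolation=cv2.INTER_CUBIC),cv2.resize(sc[270:370,330:430],(400,400),interpolation=cv2.INTER_CUBIC)])
cv2.imwrite("pics/crop4.png",o)
E
```

```text
off [ 0.0958 -0.     -0.0101]
[True, True, True, True, True] True
True
0.03923455253213138 36.62096067680977 [-0.0007 -0.0001 -0.0011] 11.0833
[ 0.0961 -0.0001 -0.0114]
0.03924176116242705
[ 0.0002 -0.0004 -0.0001] [ 0.1781  0.2923 -0.2045] 13.4917 [ 0.386   0.1083 -0.4902  2.1408 -0.4793  0.532  -0.5841]
hole [0.5883 0.1532 0.2794] [[234.3774 168.5242]
 [229.6113 163.74  ]] [[367.8085 292.9341]
 [369.5156 312.7329]]
```

View pics/crop4.png

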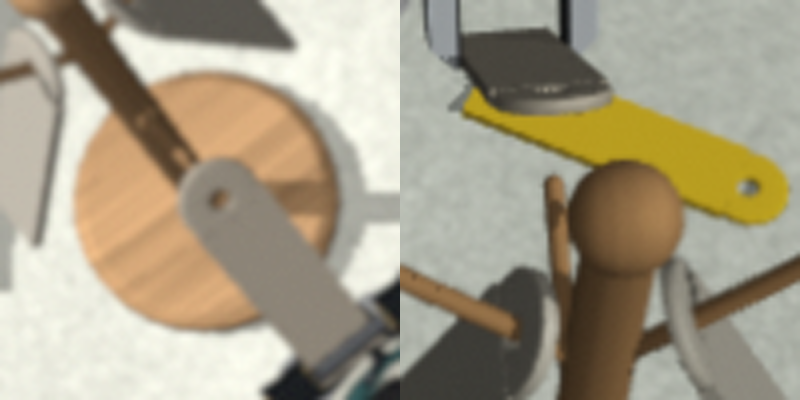

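Top view: the hole shows as a wooden blob at crop (217,200), px (233.9,169.3), against a forward-kinematics prediction of (234.4,168.5). The peg is directly in line behind the round end. Scene view: the strip stands above the peg tip at crop (555,180), seen nearly edge-on. I'll correct using the top camera alone, since it looks nearly along the peg, and move closer.

```bash
cat >> h.py <<'E'
P=(ROOT-TIP)/np.linalg.norm(ROOT-TIP)
def on_plane(px,pt):
    o,d=ray("top",[px]);return o+d[0]*((pt-o)@P)/(d[0]@P)
def hole_px(im,guess,r=6):
    """centroid of the wood-coloured (more saturated) blob inside the grey strip"""
    k=8;x0,y0=int(guess[0])-r,int(guess[1])-r
    b=cv2.resize(im[y0:y0+2*r+1,x0:x0+2*r+1].astype(np.float32),None,fx=k,fy=k,interpolation=cv2.INTER_CUBIC)
    s=b[...,2]-b[...,0]; s=s/b.sum(2)  # redness ratio
    g=(np.array(guess)-[x0,y0]+.5)*k
    yy,xx=np.mgrid[:s.shape[0],:s.shape[1]];m=np.hypot(xx-g[0],yy-g[1])<4*k
    bg=np.median(s[m]);w=np.where(np.hypot(xx-g[0],yy-g[1])<3*k,np.clip(s-bg-.3*(s[m].max()-bg),0,None),0)
    return np.array([(w*xx).sum(),(w*yy).sum()])/w.sum()/k-.5+.5/k+[x0,y0],s[m].max()-bg
E
python3 - <<'E'
from h import *
np.set_printoptions(precision=4,suppress=True)
off=np.load("off.npy");s=robot.get_state();R=s["tool_rot"]
t=cv2.imread("pics/t2.png");hp=s["ee_pos"]+R@off
px,c=hole_px(t,(233.9,169.3));print(px,c)
hm=on_plane(px,hp);tipm=on_plane((229.6,164.2),TIP)
e=hm-hp;print("hole err",e,R.T@e,"tip adj",tipm-TIP)
print("offset of hole from peg axis now (tool frame)",R.T@((hm-tipm)-P*((hm-tipm)@P)))
off2=off+R.T@e;np.save("off2.npy",off2);np.save("tip.npy",tipm)
# target: hole 5 mm beyond the tip along the axis
Tt=tcp_for(tipm-P*.009,R,off2);robot.move_linear(Tt,velocity=.05,threshold=5)
s=robot.get_state();print(s["ee_pos"]-Tt,s["time"])
t=avg("top",6);cv2.imwrite("pics/t3.png",t);sc=avg("scene",2)
h=s["ee_pos"]+R@off2;print(proj("top",[h,tipm]),hole_px(t,proj("top",[h])[0]))
t=cv2.convertScaleAbs(t,alpha=2)
o=np.hstack([cv2.resize(t[145:185,210:250],(400,400),interpolation=cv2.INTER_CUBIC),cv2.resize(sc[280:345,335:400],(400,400),interpolation=cv2.INTER_CUBIC)])
cv2.imwrite("pics/crop5.png",o)
E
```

```text
[234.4355 169.3388] 0.12589324
hole err [-0.0011 -0.0003 -0.0011] [-0.0014 -0.0004  0.0004] tip adj [-0.0007  0.0001 -0.0005]
offset of hole from peg axis now (tool frame) [-0.0008  0.0003  0.0002]
[-0.0001  0.0003 -0.0003] 14.3917
[[230.9907 165.9448]
 [229.6    164.2   ]] (array([230.6149, 165.9472]), np.float32(0.14094776))
```

View pics/crop5.png

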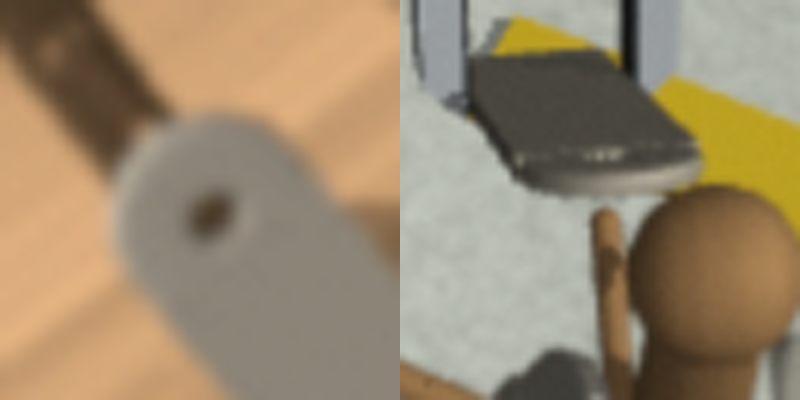

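Top view: the hole at crop (210,213) is filled with dark wood, so the peg is right behind it. Scene view: the peg tip at (605,212) is under the middle of the round end at (610,190). Threading in small guarded steps.

```bash
python3 - <<'E'
from h import *
np.set_printoptions(precision=4,suppress=True)
off2=np.load("off2.npy");tip=np.load("tip.npy");R=robot.get_state()["tool_rot"]
f0=robot.get_state()["force"]
for d in(.0,.008,.016):
    T=tcp_for(tip+P*d,R,off2);hit=robot.move_linear(T,velocity=.03,threshold=4)
    s=robot.get_state();print(d,hit,s["ee_pos"]-T,s["force"]-f0,s["opening"],s["time"])
    if hit: break
t=avg("top",6);cv2.imwrite("pics/t4.png",t);sc=avg("scene",2)
t=cv2.convertScaleAbs(t,alpha=2)
o=np.hstack([cv2.resize(t[140:180,205:245],(400,400),interpolation=cv2.INTER_CUBIC),cv2.resize(sc[280:345,335:400],(400,400),interpolation=cv2.INTER_CUBIC)])
cv2.imwrite("pics/crop6.png",o)
E
```

```text
0.0 False [ 0.0002  0.0001 -0.0001] [ 1.2788  0.457  -0.4009] 0.03936441458124962 15.2417
0.008 False [ 0.0001  0.0001 -0.0001] [ 1.2159 -0.9702  0.8736] 0.03894012126462203 15.6583
0.016 False [ 0.      0.0001 -0.0001] [ 2.165  -1.3458  1.026 ] 0.039885052214899006 16.075
```

View pics/crop6.png

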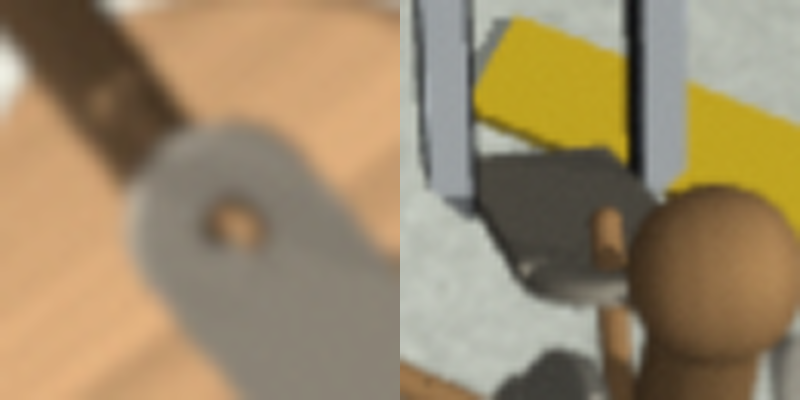

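Threaded: in the scene view the peg sticks up through the strip at crop (607,235). In the top view the lit peg tip fills the hole at (237,227). Sliding on down, guarded, and easing off sideways if force builds.

```bash
python3 - <<'E'
from h import *
np.set_printoptions(precision=4,suppress=True)
off2=np.load("off2.npy");tip=np.load("tip.npy");R=robot.get_state()["tool_rot"]
f0=robot.get_state()["force"]
for d in(.026,.036,.046,.056,.062):
    T=tcp_for(tip+P*d,R,off2);hit=robot.move_linear(T,velocity=.03,threshold=6)
    s=robot.get_state();print(d,hit,R.T@(s["ee_pos"]-T),"F tool",R.T@s["force"],s["opening"],s["time"])
    if hit: break
E
```

```text
0.026 False [ 0.     -0.0001  0.0002] F tool [0.3131 1.7389 0.0938] 0.039611757309485025 16.9583
0.036 False [-0.     -0.0001  0.0002] F tool [-0.6241  1.2188 -0.554 ] 0.039013999545247646 17.4417
0.046 False [ 0.     -0.0001  0.0002] F tool [-0.0531  0.0643  1.0264] 0.03951685838758657 17.925
0.056 False [-0.     -0.0002  0.0002] F tool [-0.9277 -0.3695  0.8365] 0.039155748398739205 18.4083
0.062 False [-0.     -0.0002  0.0002] F tool [-1.2099 -0.3463 -0.1866] 0.03914044025021734 18.7583
```

```bash
python3 - <<'E'
from h import *
np.set_printoptions(precision=4,suppress=True)
off2=np.load("off2.npy");tip=np.load("tip.npy");R0=robot.get_state()["tool_rot"]
for d,lean in((.064,3),(.066,6),(.068,9),(.070,9),(.072,9),(.074,10),(.076,10)):
    R=R0@Ry(-17).T@Ry(lean)@Ry(-17)
    T=tcp_for(tip+P*d,R,off2)
    try: hit=robot.move_linear(T,velocity=.02,frame=R,threshold=6)
    except robot.PlanningError as e: print(d,lean,e);break
    s=robot.get_state();print(d,lean,hit,"F tool",R.T@s["force"],s["opening"],s["time"])
    if hit: break
t=avg("top",2);sc=avg("scene",2);t=cv2.convertScaleAbs(t,alpha=2)
o=np.hstack([cv2.resize(t[110:190,185:265],(400,400),interpolation=cv2.INTER_CUBIC),cv2.resize(sc[290:390,310:410],(400,400),interpolation=cv2.INTER_CUBIC)])
cv2.imwrite("pics/crop7.png",o)
E
```

```text
0.064 3 False F tool [-0.8477 -0.8575  0.0572] 0.039301034617085666 19.2583
0.066 6 False F tool [-0.4473  0.4605  0.6224] 0.039266683230980926 19.7583
0.068 9 the arm cannot follow that straight line within its joint ranges
```

View pics/crop7.png

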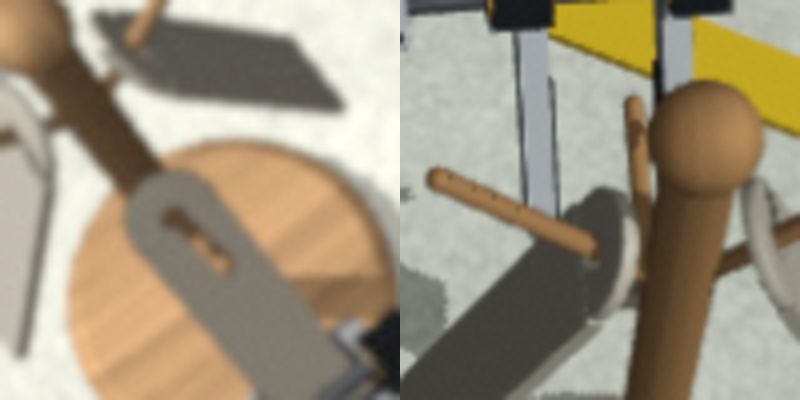

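The strip is nearly home: the top view shows the peg coming through the hole at crop (180,215) with its tip at (222,262), and the round end close to the post. I'll push on at this lean until light contact.

```bash
python3 - <<'E'
from h import *
np.set_printoptions(precision=4,suppress=True)
off2=np.load("off2.npy");tip=np.load("tip.npy");R=robot.get_state()["tool_rot"]
for d in(.068,.070,.072,.074,.076):
    T=tcp_for(tip+P*d,R,off2)
    try: hit=robot.move_linear(T,velocity=.02,threshold=5)
    except robot.PlanningError as e: print(d,e);break
    s=robot.get_state();print(d,hit,"F tool",R.T@s["force"],s["time"])
    if hit or R[:,2]@s["force"]<-4: break
E
```

```text
0.068 False F tool [-0.1413 -0.5968  0.0782] 20.2083
0.07 False F tool [-1.1753  0.9691 -0.1664] 20.4583
0.072 False F tool [-0.4894 -0.6103 -0.1818] 20.7083
0.074 False F tool [-0.5672  1.2539  0.273 ] 20.9583
0.076 False F tool [-0.169   1.1059 -0.2115] 21.2083
```

```bash
python3 - <<'E'
from h import *
np.set_printoptions(precision=4,suppress=True)
off2=np.load("off2.npy");tip=np.load("tip.npy");R=robot.get_state()["tool_rot"]
for d in(.078,.080,.082,.084):
    T=tcp_for(tip+P*d,R,off2)
    try: hit=robot.move_linear(T,velocity=.02,threshold=4)
    except robot.PlanningError as e: print(d,e);break
    s=robot.get_state();print(d,hit,"F tool",R.T@s["force"],R.T@s["moment"],s["time"])
    if hit or R[:,2]@s["force"]<-3: break
t=avg("top",4);sc=avg("scene",2);t=cv2.convertScaleAbs(t,alpha=2)
o=np.hstack([cv2.resize(t[120:180,190:250],(400,400),interpolation=cv2.INTER_CUBIC),cv2.resize(sc[310:390,330:410],(400,400),interpolation=cv2.INTER_CUBIC)])
cv2.imwrite("pics/crop8.png",o)
E
```

```text
0.078 False F tool [-1.1259  0.029  -1.3041] [-0.097  -0.3814  0.0761] 21.4583
0.08 False F tool [ 0.5689  1.0078 -1.7369] [-0.1    -0.0834  0.0005] 21.7083
0.082 False F tool [ 2.1229  0.8502 -2.9613] [-0.1551  0.1847  0.021 ] 21.9583
0.084 False F tool [ 3.9455 -0.702  -2.5852] [-0.108   0.4698  0.0631] 22.2083
```

View pics/crop8.png

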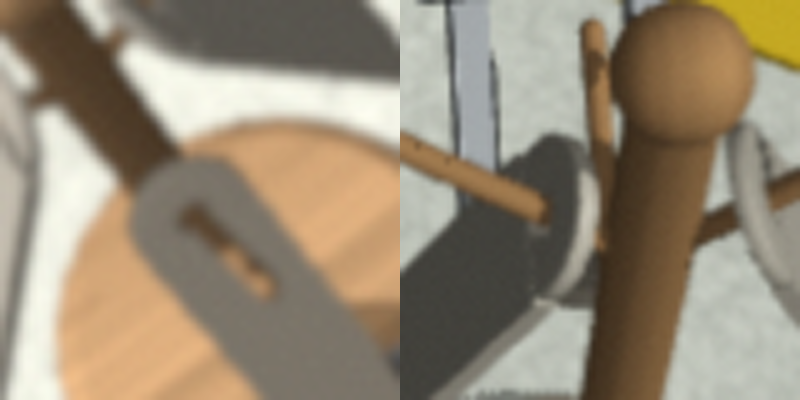

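Contact has built gently (about 5 N) and the round end sits at the post, so the strip is home. The 10 pictures are used up, so from here I'll check by number. I'll ease back 1 mm, release, retreat and check.

```bash
python3 - <<'E'
from h import *
np.set_printoptions(precision=4,suppress=True)
s=robot.get_state();R=s["tool_rot"];p=s["ee_pos"]
robot.move_linear(p-P*.0015,velocity=.02)
robot.gripper_to(.064);robot.pause(.3)
q=p-P*.0015
print(robot.move_linear(q-R[:,2]*.07,velocity=.08,threshold=5))
print(robot.get_state()["force"])
q=robot.get_state()["ee_pos"];robot.move_linear(q+np.array([-.12,-.1,.04]),velocity=.2);robot.pause(1)
t=avg("top",6);sc=avg("scene",2);cv2.imwrite("pics/t9.png",t);cv2.imwrite("pics/s9.png",sc)
print(robot.get_state()["time"],robot.get_state()["force"])
# strip outline in top view: difference to start picture near the tree
t1=cv2.imread("pics/t1.png");d=(cv2.absdiff(t,t1).max(2)>12).astype(np.uint8);d[:135]=0;d[215:]=0;d[:,:195]=0;d[:,300:]=0
n,l,st,ce=cv2.connectedComponentsWithStats(d);i=1+st[1:,4].argmax();print(st[i],ce[i],cv2.minAreaRect(cv2.findContours((l==i).astype(np.uint8),0,1)[0][0]))
t2=avg("top",6);print("still moving diff",cv2.absdiff(t,t2)[100:220,190:300].max())
# predicted outlines if hanging with hole at s=.013, strip leaning 45+b from horizontal
u0=peg_frame(0)[:,0]
for b in(0,8,16):
    u=peg_frame(b)[:,0];h=ROOT-P*.013;print(b,proj("top",[h+.02*u,h,h-.14*u]).ravel())
for sv in(.013,.022,.04):
    u=peg_frame(10)[:,0];h=ROOT-P*sv;print(sv,proj("top",[h+.02*u,h-.14*u]).ravel())
for y in range(140,160,1): print(y," ".join("%3d"%v for v in (t[y,208:234,2].astype(int)-t[y,208:234,0])))
E
```

```text
False
[ 0.055  -0.1081  0.1543]
27.025 [ 0.4015  0.0244 -0.0748]
[ 195  137  105   78 3921] [236.8286 191.1112] ((247.0, 175.5), (77.0, 104.0), 90.0)
still moving diff 2
0 [211.8848 143.5232 217.8768 150.8343 256.0471 197.3626]
8 [212.3442 144.0341 217.8768 150.8343 252.5967 193.47  ]
16 [212.9147 144.6815 217.8768 150.8343 248.6201 188.923 ]
0.013 [212.4768 144.1836 251.6491 192.3913]
0.022 [213.7848 145.6177 253.0642 193.9738]
0.04 [216.4577 148.548  255.9483 197.1988]
140  18  18  17  17  18  17  11   8  10  14  19  23  27  30  33  35  36  38  38  40  40  41  41  41  42  41
141  19  18  17  18  17  17  15  11  15  23  31  34  35  36  38  40  41  40  41  41  42  43  43  43  43  42
142  19  18  18  19  18  18  17  16  18  27  34  32  31  32  34  37  40  42  42  43  43  43  44  43  43  43
143  19  19  19  18  17  18  16  15  15  20  24  22  20  20  23  28  34  40  42  43  43  44  43  43  43  42
144  19  19  19  18  17  16  15  12  11  12  13  11  10  10  12  16  24  33  40  43  43  43  42  42  42  42
145  18  20  19  18  16  14  11  11   8   8   8   8   7   7   7   9  14  23  33  40 
[... 835 characters left out ...]
  17  13   9   8   7   7   8   7   7   9  17  29  39
154  36  24  12   8   8   8   7   7   7   9  12  16  18  19  17  13   9   8   7   7   8   7   7  11  20  33
155  38  27  15   8   7   7   8   8   7   8   9  11  16  19  19  17  13  10   8   7   8   8   7   9  13  24
156  41  34  20  10   8   7   7   8   7   8   8   9  12  16  19  21  20  17  12   8   7   7   7   8   9  14
157  42  39  28  16   9   8   8   7   7   7   7   7   9  12  18  24  28  26  19  12   8   7   7   7   7   9
158  44  42  35  25  14   8   7   7   7   7   7   7   7   9  15  25  32  32  27  17  11   7   7   7   7   7
159  44  43  41  35  24  14   8   8   8   7   7   7   7   8  11  19  29  33  31  23  15  11   8   7   7   8
```

After release, the hole is at top px (218,151), against (217.9,150.8) predicted for a hole 13 mm from the root. The strip is still and the wrist force is zero, so I'm handing in.

```bash
python3 -c "
from rig import robot
print(robot.sign_off(),robot.get_state()['time'])"
```

```text
the job is handed in; nothing more can be done
the job is handed in; nothing more can be done
```

The drilled strip hangs released on the low front peg, pushed home with its hole about 13 mm from the peg root by the top camera; I handed the job in at about 28 s on the robot's clock (the hand-in reported no verdict).

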